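# Dock and lock the spectrometer's sampling module

### The arm

A 7-joint arm with a two-finger parallel gripper is mounted at the origin on the work surface. World frame = base frame: x ahead of the robot, y to its left, z up, the work surface at z = 0. Lengths are in mm, angles in rad, forces in N, time in s.
With the tool pointing down it reaches from about 400 to 850 mm from the base axis. Payload 10.4 kg.
Tool frame: the origin (TCP) lies between the finger pads; the fingertips stand 11 mm ahead of it and the grasp point (between the pads) lies 8 mm behind it; z points along the fingers, y is the line along which they close (so a half turn about z gives the same grasp; the last joint's range is limited). The gripper opens to 87 mm and grips with 3 to 60 N. Pads are 19 mm wide; open, the fingers measure 117 mm over their backs; the gripper's body (75 mm by 190 mm) begins 51 mm behind the grasp point.
Start: joints at [1.079, 0.332, -0.065, 1.46, 0.022, 1.35, -0.088], TCP at [282.409, -557.581, 233.576] pointing down, gripper open.
Joint ranges: [-2.6, 2.6], [-0.5, 2.12], [-1.47, 1.34], [0.16, 2.42], [-1.27, 4.41], [0.06, 2.06], [-2.6, 2.6]. Speed limits (rad/s): [2.22, 2.22, 2.79, 2.79, 3.14, 3.14, 3.14].

### API

Orientations are given as a unit quaternion [x, y, z, w].
In Python, from workcell import r gives the robot as it stands.
- The arm moves only by the tool servo_tool, never from a script. Its argument "commands" is a list of rows, each an object with "slide": the shift along the tool's x, y, z in units of 80 mm (1.0 is 80 mm), a list of three; "dr": the turn, a rotation vector about the tool's x, y, z in units of pi rad (1.0 is pi rad), a list of three; "claw": the opening, from 0 (shut) to 1 (fully open). In form: [{"slide": [x, y, z], "dr": [rx, ry, rz], "claw": claw}, ...]. A call has 1 to 20 rows; each row is the pose to reach, as a shift and turn from the pose commanded when the call began, along the tool's axes at that moment, turning the shorter way round; what a row does not reach only later rows make up. A row lasts 1/12 s, in which the tool goes at most 41.7 mm and 7.16 degrees, less where a joint would pass 70% of its speed; a pose out of reach is approached as far as the arm can. A call with a number of a shift or a turn outside -1 to 1 is refused whole. A call with a gripper value outside its range is refused whole. The fingers move at their own pace and stop on an object; "grip_force" is the grip in N (left out, the last holds). Time passes only in rows, so rows that repeat a pose let the fingers close. It gives the time, the measured TCP pose, the force, the opening and the grip force at its end, in the units of the state.
- r.observe(): the state, without advancing time (a new reading comes with each control period).
- r.snapshot(name): name is "scene" or "top" or "wrist"; returns the picture (420x560x3 uint8, blue, green, red); there is no depth.
- r.camera_params(name): a dict with "fx", "fy", "cx", "cy" (pixels), "extrinsics" (4x4, takes a point from camera to world coordinates); the wrist camera has in their place "T_tool_cam" (4x4, takes a point from camera to tool coordinates, whose origin is the TCP and whose axes are the flange's). Camera axes: x right, y down, z forward; pixel columns grow to the right and rows downward; lengths in mm; the calibration is good to about 2 mm. A picture is of the moment at which its call begins: read the wrist's pose just before it. camera_params takes no time and is no camera call.
- r.job_done(): hands the job in; it is judged then, once.
The state is a dict: "t": time; "joint_pos": joint angles; "joint_velocities": joint speeds; "joint_efforts": joint torques, N m; "tool_pos": TCP position; "eef_rot": TCP orientation; "force": force on the tool from outside, world axes, zero at the start; "torque": the same for the moment, N m; "gripper_width": finger opening in mm; "grip_force": force on a finger pad.
Only numpy, scipy, OpenCV 4.12 (cv2) and the standard library are available. Lean on these libraries where they do the work, as an engineer would, in place of code of your own. Each camera call takes 0.05 s, during which the arm holds its last target. There are 200 camera calls.

### The job

Push the sampling module gently along the bench, squarely in between the spectrometer's guide rails, until it is fully home against the black docking face. Then push the red knob of the locking lever round until it stops, with the lever lying right across the module's front. Only slide the module - never grip, lift or tip it - and leave the other things on the desk where they are.

Things in the scene. Friction and masses are not known exactly. Their poses are not given: they have to be found in the camera images.
- module: loose sampling module: white box with a blue band, 130 long (x) by 120 wide (y) by 52 mm tall, 0.6 to 1 kg, sliding flat on the bench. A press tower (x -16 to 60 mm, |y| < 17 mm) rises from its top to 178 mm. Origin: centre of the underside. +x: its docking side (rear), to meet the docking face; -x: its front, the face to push; y: across.
- spectrometer: fixed white and blue instrument, 286 deep, 240 wide, 177 mm tall, with an upright black docking face. Origin: middle of the docking face, at bench height. +x points into the instrument, the way the module goes in; +y to its left, the robot's side. The docked module has the same heading and its origin at x = -65 mm, y = 0.
- rail_mouth (a point): midway between the outer ends of the two fixed aluminium guide rails with slippery white liners, 195 mm before the docking face, at bench height; axes as the spectrometer's. The rails are 18 mm tall, 20 mm wide, and 124 mm apart inside (2 mm spare on each side of the module) from the docking face to 155 mm before it; from there their mouths flare to 148 mm.
- lever_pivot (a point): upright pivot of the locking lever, on the guide rail at the robot's side, 18 mm above the bench; at x = -141, y = +74 mm from the spectrometer's origin; axes as the spectrometer's. The lever's flat steel arm, 12 mm wide, lies 24 to 32 mm above the bench.
- lock_lever (a joint): angle of the locking lever, rad, growing anticlockwise seen from above. 0: open, the arm points 145 degrees anticlockwise from the spectrometer's +x (backwards and outwards). 2.18: end stop, locked, the arm points to the spectrometer's -y, across the docked module's front, 4 mm off it. Starts at 0 to 0.35. It needs about 1 N at the knob, stays where left, and cannot pass a module that is not home.
- lever_knob (a point): the red upright knob near the end of the locking lever: 13 mm across, from the arm up to 62 mm above the bench, 58 mm from the pivot; this point is on its axis 50 mm above the bench
- salt_jar: white round jar with a white screw cap, 60 mm across, 75 mm tall; loose, to be left alone; origin at the centre of its underside
- pellet_die: steel pellet die, stepped cylinder, 48 mm across, 60 mm tall; loose, to be left alone; origin at the centre of its underside
- mortar: white bowl-shaped mortar, 72 mm across, 32 mm tall; loose, to be left alone; origin at the centre of its underside
- vial: small amber vial with a black cap, 28 mm across, 55 mm tall; loose, to be left alone; origin at the centre of its underside
- solvent_bottle: clear bottle with a blue cap, 64 mm across, 150 mm tall; loose, to be left alone; origin at the centre of its underside
- spatula: slim steel lab spatula lying flat, 173 mm long, 4 mm thick; loose, to be left alone; origin at the centre of its underside
- film_holder: flat aluminium film holder 50 x 76 x 4 mm with a black ring on it, 8 mm tall in all; loose, to be left alone; origin at the centre of its underside
Things that resemble listed ones, but are neither listed nor needed, are in the scene too. Of the things that look like the module, the larger one is meant.

How it is judged (in metres and radians):
On the way, in this order (a step that is already met when the one before it is completed fails the run):
1. the module is fully home between the rails, square against the docking face (x of module in the frame of spectrometer above -0.0685 m and y of module in the frame of spectrometer between -0.005 and 0.005 m and angle between the x axis of module and the x axis of spectrometer, either way round below 0.04 rad and height (world z) of module below 0.004 m), for 0.2 s.
2. the locking lever is swung fully across the module's front (value of joint lock_lever above 2.08 rad), for 0.2 s.
At the end, for the whole second after the job is handed in: the module stands flat on the bench between the rails with its rear within 3.5 mm of the docking face, within 5 mm of the middle and 0.04 rad of square, at rest; the lever is within 0.1 rad of its locked stop; no bystander has moved 20 mm (all of step 1 and value of joint lock_lever above 2.08 rad and linear speed of module below 0.01 m/s and angle between module's own z axis and vertical below 0.03 rad and distance of each of salt_jar, pellet_die, mortar, vial, solvent_bottle, spatula, film_holder from where it was at the start of the episode below 0.02 m); the robot touches nothing.
It fails at once if the module is lifted off the bench or tipped (height (world z) of module above 0.008 m or angle between module's own z axis and vertical above 0.1 rad).
It fails at once if the module is knocked or shoved roughly (faster than 0.3 m/s) (linear speed of module above 0.3 m/s).
It fails at once if the module is squeezed or rammed by the fingers (over 60 N) (contact force between module and the fingers above 60 N).
It fails at once if a bystander is moved 20 mm or tipped over (distance of any of salt_jar, pellet_die, mortar, vial, solvent_bottle, spatula, film_holder from where it was at the start of the episode above 0.02 m or angle between any of salt_jar, pellet_die, mortar, vial, solvent_bottle, film_holder's own z axis and vertical above 0.5 rad).
It also fails if it takes over 72 s, if anything falls off the work surface, if the arm or the gripper's body presses on something with over 40 N, if the wrist force passes 120 N, or if a joint passes its speed limit or range.

## Working session

There is one attempt and no reset: what is moved stays moved. The work goes in short steps, Python scripts to look and compute and a tool call to move; the robot and the scene stay as the last step left them, time stands still between calls to the robot, and variables do not carry over. Pictures are saved under pics/ and viewed, at most 10 in all, crops included, and the job is handed in when it is done.

Besides the shell and the picture viewer there is one more tool, called after "Emit:" in YAML: its name, and indented under it one key for each argument. servo_tool: Moves the arm, as the interface text tells. Shifts and turns lie within -1 to 1; 1 stands for 80 mm of shift or pi rad of turn. Its arguments: {"type":"object","properties":{"commands":{"type":"array","items":{"type":"object","properties":{"slide":{"type":"array","items":{"type":"number"}},"dr":{"type":"array","items":{"type":"number"}},"claw":{"type":"number"}}}},"grip_force":{"type":"number"}},"required":["commands"]}

```bash
ls; mkdir -p pics; python3 - <<'E'
from workcell import r
import cv2, numpy as np
np.set_printoptions(precision=4,suppress=True)
s=r.observe(); print({k:s[k] for k in('t','tool_pos','eef_rot','force','gripper_width')})
for n in('scene','top'):
    cv2.imwrite(f'pics/{n}0.png',r.snapshot(n)); p=r.camera_params(n); print(n,p)
print(r.camera_params('wrist'))
E
```

```text
pics
{'t': 0.0, 'tool_pos': array([ 282.2156, -557.2388,  232.752 ]), 'eef_rot': array([ 0.9726,  0.2323, -0.0002, -0.0007]), 'force': array([-0.1604, -0.3588, -0.124 ]), 'gripper_width': 87.33878619473829}
scene {'fx': 404.739594839839, 'fy': 404.739594839839, 'cx': 280.24935113698086, 'cy': 206.32633491119154, 'extrinsics': array([[   0.3048,    0.7582,   -0.5764, 1079.2112],
       [   0.9524,   -0.2378,    0.1908, -288.2517],
       [   0.0075,   -0.6072,   -0.7945,  863.4825],
       [   0.    ,    0.    ,    0.    ,    1.    ]])}
top {'fx': 433.54463087992957, 'fy': 433.54463087992957, 'cx': 285.08194154597027, 'cy': 219.0224281262503, 'extrinsics': array([[   0.0185,   -0.9977,    0.0654,  433.9386],
       [  -0.9998,   -0.0189,   -0.0046,  -81.1497],
       [   0.0059,   -0.0653,   -0.9978, 1077.1736],
       [   0.    ,    0.    ,    0.    ,    1.    ]])}
{'fx': 333.0944395953738, 'fy': 333.0944395953738, 'cx': 274.51333647556424, 'cy': 208.98506872602644, 'T_tool_cam': array([[  -0.0007,   -0.9526,   -0.3041,   84.2731],
       [   1.    ,   -0.0005,   -0.0008,   -0.5298],
       [   0.0006,   -0.3041,    0.9526, -151.3413],
       [   0.    ,    0.    ,    0.    ,    1.    ]])}
```

View pics/scene0.png

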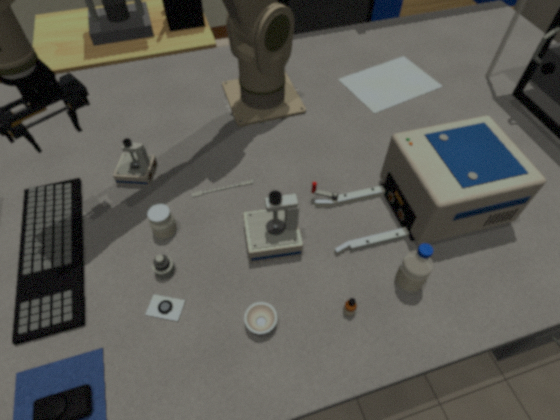

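View pics/top0.png

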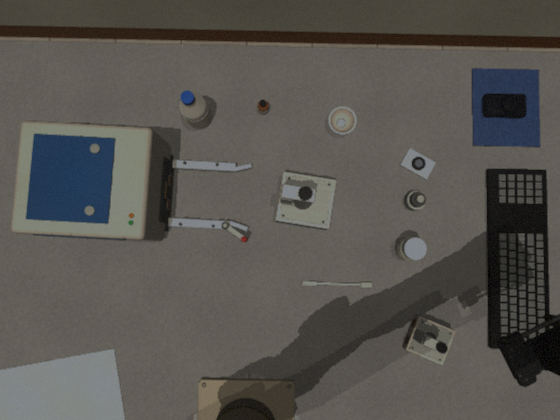

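The large module is at top-view pixel (306,200). The look-alike is the smaller unit at (431,340), also at scene (135,165). By the description I choose the larger one, at scene (273,230). The rails run from (172,165) and (170,222) to mouths at (250,167) and (247,228), and the lever knob is at about (246,239). Next I'll check this in one close crop.

```bash
python3 - <<'E'
import cv2
im=cv2.imread('pics/top0.png')[140:260,150:350]
im=cv2.convertScaleAbs(im,alpha=1.5)
cv2.imwrite('pics/crop0.png',cv2.resize(im,None,fx=4,fy=4,interpolation=cv2.INTER_CUBIC))
E
```

```text
(no output)
```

View pics/crop0.png

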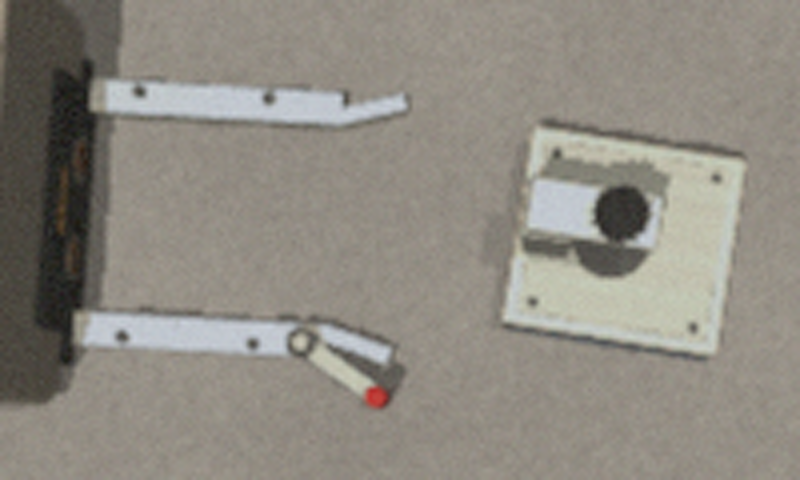

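```bash
cat > h.py <<'E'
import cv2, numpy as np
np.set_printoptions(precision=4,suppress=True)
def ray(p,px,z):
    "pixels (n,2) -> world points on plane z"
    px=np.atleast_2d(px).astype(float); E=p['extrinsics']
    d=np.c_[(px[:,0]-p['cx'])/p['fx'],(px[:,1]-p['cy'])/p['fy'],np.ones(len(px))]@E[:3,:3].T
    o=E[:3,3]; return o+d*((z-o[2])/d[:,2])[:,None]
def measure(im,p,mod=True):
    b=cv2.convertScaleAbs(im,alpha=1.5); f=cv2.resize(b,None,fx=4,fy=4,interpolation=cv2.INTER_CUBIC)
    up=lambda q:(np.asarray(q,float)+.5)/4-.5
    bright=(f.min(2)>165).astype(np.uint8)
    L={}
    for n,(r0,r1,c0,c1) in {'far':(152,175,180,230),'near':(212,233,175,222)}.items():
        m=bright[r0*4:r1*4,c0*4:c1*4]; ys,xs=np.nonzero(m)
        cols=np.arange(m.shape[1]); ok=m.sum(0)>20
        mid=np.array([(np.nonzero(m[:,c])[0][[0,-1]]).mean() for c in cols[ok]])
        w=np.array([np.ptp(np.nonzero(m[:,c])[0])+1 for c in cols[ok]])
        P=ray(p,up(np.c_[cols[ok]+c0*4,mid+r0*4]),18)
        v=cv2.fitLine(P[:,:2].astype(np.float32),cv2.DIST_HUBER,0,.01,.01).ravel()
        if v[1]<0: v[:2]*=-1
        L[n]=v; print(n,v,'width px',np.median(w)/4)
    hsv=cv2.cvtColor(f,cv2.COLOR_BGR2HSV)
    red=cv2.inRange(hsv,(0,150,80),(8,255,255))|cv2.inRange(hsv,(172,150,80),(180,255,255))
    red[:200*4]=0; red[260*4:]=0; red[:,:200*4]=0; red[:,260*4:]=0
    ys,xs=np.nonzero(red); k=ray(p,up([xs.mean(),ys.mean()]),60)[0]; print('knob',k,len(xs))
    return f,L,k
E
python3 - <<'E'
from h import *; from workcell import r
p=r.camera_params('top'); im=cv2.imread('pics/top0.png')
f,L,k=measure(im,p)
a,b=L['far'],L['near']; d=a[:2]+b[:2]; d/=np.linalg.norm(d); n=np.array([-d[1],d[0]])  # spec x, spec y
ya,yb=a[2:]@n,b[2:]@n; print('dir',d,'yaw',np.arctan2(d[1],d[0]),'gap',yb-ya, (144 ))
piv=ray(p,np.array([[301,341]])/4+[150,140],32)[0]
ymid=(ya+yb)/2
x0=piv[:2]@d+141; S=d*x0+n*ymid; print('pivot y',piv[:2]@n-ymid,'S',S)
T=lambda q:np.array([(q-S)@d,(q-S)@n])
for nm,c,z in(('far end',(408,103),18),('near end',(390,355),18),('far bend in',(345,125),18),('far root',(97,95),18),('near root',(80,328),18),('face bottom',(85,362),0)):
    print(nm,T(ray(p,np.array([c])/4+[150,140],z)[0][:2]))
print('knob',T(k[:2]))
C=ray(p,np.array([(540,123),(747,155),(716,357),(502,323)])/4+[150,140],52)[:,:2]
for c in C: print(c,T(c))
print('sizes',[np.linalg.norm(C[i]-C[(i+1)%4]) for i in range(4)])
ctr=C.mean(0); h=C[0]+C[3]-C[1]-C[2]
print('module',ctr,T(ctr),'yaw rel',np.arctan2(h@n,h@d))
E
```

```text
far [  0.0356   0.9994 632.8666 107.904 ] width px 7.5
near [  0.0321   0.9995 488.7668 118.4451] width px 7.75
knob [452.3395  10.0133  60.    ] 298
dir [0.0339 0.9994] yaw 1.5369399 gap 144.37408 144
pivot y 74.21066675132658 S [563.6352 196.3914]
far end [-195.9453  -76.5743]
near end [-193.8891   79.2795]
far bend in [-157.9875  -60.8278]
far root [ -4.3478 -71.3002]
near root [-3.922  72.7633]
face bottom [-3.7653 92.8761]
knob [-190.0386  104.9229]
[616.6183 -83.5831] [-278.0205  -62.4299]
[ 599.771  -207.3902] [-402.327   -49.7832]
[ 478.8685 -190.3281] [-389.3672   71.6276]
[496.6324 -63.3014] [-261.812    58.1738]
sizes [np.float64(124.94815929965117), np.float64(122.1005119838751), np.float64(128.26275606213468), np.float64(121.68797098382237)]
module [ 547.9725 -136.1507] [-332.8817    4.3971] yaw rel -0.10326211202196597
```

The crop confirms the choice: the large 130x120 module with its tower toward the rails. Its top corners are at crop (540,123), (747,155), (716,357) and (502,323). The pivot is at crop (301,341) and the knob at (377,398). I'll push with two open fingers, tool x along the spectrometer's x, tilted back to clear the tower.

Emit:
servo_tool:
  commands:
    - {"slide":[0.5,-0.17,0],"dr":[0,0,-0.1],"claw":1}
    - {"slide":[1,-0.33,0],"dr":[0,0,-0.34],"claw":1}
    - {"slide":[1,-0.33,0],"dr":[0,0,-0.34],"claw":1}
    - {"slide":[1,-0.33,0],"dr":[0,0,-0.34],"claw":1}
    - {"slide":[1,-0.33,0],"dr":[0,0,-0.34],"claw":1}
    - {"slide":[1,-0.33,0],"dr":[0,0,-0.34],"claw":1}
    - {"slide":[1,-0.33,0],"dr":[0,0,-0.34],"claw":1}
    - {"slide":[1,-0.33,0],"dr":[0,0,-0.34],"claw":1}
    - {"slide":[1,-0.33,0],"dr":[0,0,-0.34],"claw":1}
    - {"slide":[1,-0.33,0],"dr":[0,0,-0.34],"claw":1}

```text
t: 0.93
tool_pos: [341.6, -497.8, 233.1]
eef_rot: [0.718, 0.696, 0.0, -0.0]
force: [0.2, 0.1, -0.1]
gripper_width: 86.9
grip_force: 0.0
```

```bash
cat > g.py <<'E'
import sys; from h import *; from workcell import r
from scipy.spatial.transform import Rotation as R
S=np.array([563.64,196.39]); YAW=1.5369; d=np.array([np.cos(YAW),np.sin(YAW)]); n=np.array([-d[1],d[0]])
T=lambda q:np.array([(q[:2]-S)@d,(q[:2]-S)@n])
def go(xs,ys,z,psi=0,tilt=20,corner=9.5,verbose=True):
    "tip front corner at spec (xs,ys), world z; heading psi rel. to spec x; tilt deg -> slide, dr in tool units"
    s=r.observe(); R0=R.from_quat(s['eef_rot'])
    a=YAW+psi; D=np.array([np.cos(a),np.sin(a),0]); U=np.array([0,0,1.]); t=np.radians(tilt)
    zt=-U*np.cos(t)+D*np.sin(t); xt=D*np.cos(t)+U*np.sin(t); yt=np.cross(zt,xt)
    Rg=R.from_matrix(np.c_[xt,yt,zt]); tip=np.r_[S+d*xs+n*ys,z]; tcp=tip-corner*xt-11*zt
    m=R0.as_matrix(); now=s['tool_pos']+corner*m[:,0]+11*m[:,2]
    print('t',s['t'],'tcp',s['tool_pos'],'tip spec',T(now),now[2],'yawrel',np.arctan2(m[1,0],m[0,0])-YAW,'F',s['force'],'w',s['gripper_width'])
    print('slide',R0.inv().apply(tcp-s['tool_pos'])/80,'dr',(R0.inv()*Rg).as_rotvec()/np.pi,'j',s['joint_pos'])
if __name__=='__main__': go(*map(float,sys.argv[1:]))
E
python3 g.py -460 4 233 0 20
```

```text
t 0.9333 tcp [ 341.5814 -497.7785  233.1438] tip spec [-691.7885  198.4407] 222.14980745622395 yawrel 0.00315346959735896 F [ 0.221   0.0515 -0.0675] w 86.92648748065777
slide [ 2.85    2.439  -0.0861] dr [-0.0003  0.1109  0.001 ] j [ 1.0896  0.2978 -0.2423  1.5111  0.0722  1.3423  0.8104]
```

Emit:
servo_tool:
  commands:
    - {"slide":[0.45,0.4,0],"dr":[0,0,0],"claw":1}
    - {"slide":[0.95,0.81,0],"dr":[0,0,0],"claw":1}
    - {"slide":[0.95,0.81,0],"dr":[0,0,0],"claw":1}
    - {"slide":[0.95,0.81,0],"dr":[0,0,0],"claw":1}

```text
t: 1.27
tool_pos: [413.3, -419.3, 233.6]
eef_rot: [0.717, 0.697, 0.001, -0.0]
force: [0.1, -0.1, -0.0]
gripper_width: 86.5
grip_force: 0.0
```

Emit:
servo_tool:
  commands:
    - {"slide":[0.45,0.4,0],"dr":[0,0,0],"claw":1}
    - {"slide":[0.95,0.81,0],"dr":[0,0,0],"claw":1}
    - {"slide":[0.95,0.81,0],"dr":[0,0,0],"claw":1}
    - {"slide":[0.95,0.81,0],"dr":[0,0,0],"claw":1}

```text
t: 1.6
tool_pos: [479.8, -345.7, 233.5]
eef_rot: [0.717, 0.697, 0.001, -0.0]
force: [0.3, 0.6, 0.3]
gripper_width: 87.0
grip_force: 0.0
```

Emit:
servo_tool:
  commands:
    - {"slide":[0.45,0.4,0],"dr":[0,0.03,0],"claw":1}
    - {"slide":[0.93,0.8,0],"dr":[0,0.11,0],"claw":1}
    - {"slide":[0.93,0.8,0],"dr":[0,0.11,0],"claw":1}
    - {"slide":[0.93,0.8,0],"dr":[0,0.11,0],"claw":1}
    - {"slide":[0.93,0.8,0],"dr":[0,0.11,0],"claw":1}
    - {"slide":[0.93,0.8,0],"dr":[0,0.11,0],"claw":1}

```text
t: 2.1
tool_pos: [542.1, -279.6, 233.3]
eef_rot: [0.709, 0.684, 0.122, -0.118]
force: [-0.2, -0.2, 0.5]
gripper_width: 87.2
grip_force: 0.0
```

```bash
python3 g.py -460 4 34 0 20; python3 g.py -440 4 34 0 20|tail -1; python3 - <<'E'
from workcell import r; import cv2
cv2.imwrite('pics/scene1.png',r.snapshot('scene'))
E
```

```text
t 2.1 tcp [ 542.1112 -279.5937  233.314 ] tip spec [-463.8014    5.3611] 226.1365213078769 yawrel -0.002767158012931592 F [-0.1784 -0.2294  0.4626] w 87.20794264376744
slide [-0.7615  0.0194  2.2794] dr [-0.      0.0023 -0.0008] j [ 0.8492  0.4658 -0.4036  1.3473 -0.1316  1.5098  0.4528]
slide [-0.526   0.0188  2.3633] dr [-0.      0.0023 -0.0008] j [ 0.8492  0.4658 -0.4036  1.3473 -0.1316  1.5098  0.4528]
```

View pics/scene1.png

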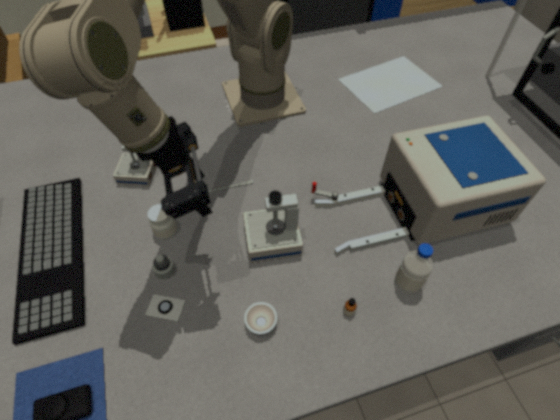

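The gripper hovers behind the module's front (module at (273,230)), clear of the jar and the die. Now I'll descend.

Emit:
servo_tool:
  commands:
    - {"slide":[-0.13,0,0.38],"dr":[0,0,0],"claw":1}
    - {"slide":[-0.25,0.01,0.76],"dr":[0,0,0],"claw":1}
    - {"slide":[-0.25,0.01,0.76],"dr":[0,0,0],"claw":1}
    - {"slide":[-0.25,0.01,0.76],"dr":[0,0,0],"claw":1}

```text
t: 2.48
tool_pos: [542.9, -276.1, 169.8]
eef_rot: [0.708, 0.685, 0.123, -0.12]
force: [0.3, -0.0, 1.3]
gripper_width: 86.9
grip_force: 0.0
```

Emit:
servo_tool:
  commands:
    - {"slide":[-0.13,0,0.38],"dr":[0,0,0],"claw":1}
    - {"slide":[-0.25,0.01,0.76],"dr":[0,0,0],"claw":1}
    - {"slide":[-0.25,0.01,0.76],"dr":[0,0,0],"claw":1}
    - {"slide":[-0.25,0.01,0.76],"dr":[0,0,0],"claw":1}

```text
t: 2.82
tool_pos: [544.7, -274.7, 107.2]
eef_rot: [0.708, 0.685, 0.123, -0.119]
force: [0.5, -0.0, 0.5]
gripper_width: 86.8
grip_force: 0.0
```

Emit:
servo_tool:
  commands:
    - {"slide":[-0.12,0,0.3],"dr":[0,0,0],"claw":1}
    - {"slide":[-0.24,0,0.6],"dr":[0,0,0],"claw":1}
    - {"slide":[-0.25,0,0.75],"dr":[0,0,0],"claw":1}
    - {"slide":[-0.25,0,0.75],"dr":[0,0,0],"claw":1}
    - {"slide":[-0.25,0,0.75],"dr":[0,0,0],"claw":1}

```text
t: 3.23
tool_pos: [545.7, -273.2, 44.5]
eef_rot: [0.708, 0.685, 0.124, -0.119]
force: [-0.1, -0.8, 0.0]
gripper_width: 87.2
grip_force: 0.0
```

```bash
python3 g.py -400 4 34 0 20; for x in -380 -360 -340;do python3 g.py $x 4 34 0 20|tail -1;done
```

```text
t 3.2333 tcp [ 545.7381 -273.1823   44.4971] tip spec [-457.2485    1.9703] 37.358757109820495 yawrel 0.0009005780121471574 F [-0.142  -0.7881  0.0086] w 87.16854228056782
slide [ 0.6587 -0.0251  0.282 ] dr [0.0005 0.0013 0.0003] j [ 0.8362  0.6319 -0.3882  1.525  -0.0889  1.1797  0.5068]
slide [ 0.894  -0.025   0.3666] dr [0.0005 0.0013 0.0003] j [ 0.8362  0.6319 -0.3882  1.525  -0.0889  1.1797  0.5068]
slide [ 1.1292 -0.025   0.4511] dr [0.0005 0.0013 0.0003] j [ 0.8362  0.6319 -0.3882  1.525  -0.0889  1.1797  0.5068]
slide [ 1.3645 -0.0249  0.5357] dr [0.0005 0.0013 0.0003] j [ 0.8362  0.6319 -0.3882  1.525  -0.0889  1.1797  0.5068]
```

Emit:
servo_tool:
  commands:
    - {"slide":[0.14,-0.01,0.08],"dr":[0,0,0],"claw":1}
    - {"slide":[0.28,-0.02,0.14],"dr":[0,0,0],"claw":1}
    - {"slide":[0.42,-0.025,0.19],"dr":[0,0,0],"claw":1}
    - {"slide":[0.52,-0.025,0.23],"dr":[0,0,0],"claw":1}
    - {"slide":[0.57,-0.025,0.25],"dr":[0,0,0],"claw":1}
    - {"slide":[0.62,-0.025,0.27],"dr":[0,0,0],"claw":1}
    - {"slide":[0.67,-0.025,0.285],"dr":[0,0,0],"claw":1}
    - {"slide":[0.71,-0.025,0.3],"dr":[0,0,0],"claw":1}
    - {"slide":[0.75,-0.025,0.315],"dr":[0,0,0],"claw":1}
    - {"slide":[0.79,-0.025,0.33],"dr":[0,0,0],"claw":1}
    - {"slide":[0.83,-0.025,0.345],"dr":[0,0,0],"claw":1}
    - {"slide":[0.83,-0.025,0.345],"dr":[0,0,0],"claw":1}

```text
t: 4.23
tool_pos: [545.5, -200.7, 39.1]
eef_rot: [0.708, 0.685, 0.124, -0.119]
force: [0.7, -3.0, 0.5]
gripper_width: 86.9
grip_force: 1.4
```

```bash
python3 - <<'E'
from workcell import r; import cv2
p=r.snapshot('top'); cv2.imwrite('pics/top1.png',p)
im=cv2.convertScaleAbs(p[130:270,150:350],alpha=1.5)
cv2.imwrite('pics/crop1.png',cv2.resize(im,None,fx=4,fy=4,interpolation=cv2.INTER_CUBIC))
E
python3 g.py -340 1 34 0 20
```

```text
t 4.2833 tcp [ 545.2631 -200.8467   38.9564] tip spec [-384.965     4.9115] 31.828123765397912 yawrel 0.0006189168797221534 F [ 1.5301 -0.7588  0.8967] w 86.69852465110041
slide [0.5375 0.0491 0.1654] dr [-0.0001  0.001   0.0002] j [ 0.7816  0.5719 -0.4224  1.6416 -0.1094  1.1004  0.4285]
```

View pics/crop1.png

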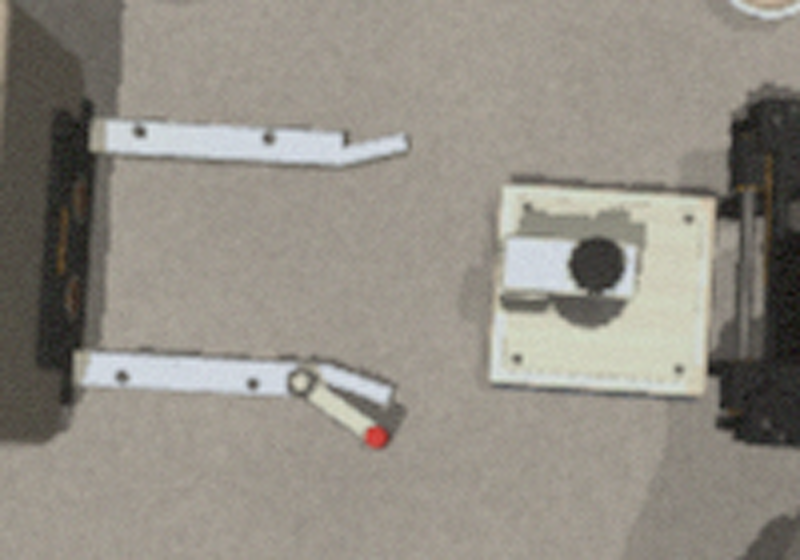

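The module is now square-ish against the open fingers. Its corners are at crop (501,184), (716,196), (705,397) and (490,383), and nothing else has been disturbed.

```bash
cat > m.py <<'E'
from g import *
def mod(cs,off,sc=4):
    C=ray(r.camera_params('top'),np.array(cs)/sc+off,52)[:,:2]; c=C.mean(0); h=C[0]+C[3]-C[1]-C[2]
    print('corners',[T(q) for q in C]); print('module',T(c),'yaw',np.arctan2(h@n,h@d))
E
python3 - <<'E'
from m import *
mod([(501,184),(716,196),(705,397),(490,383)],[150,130])
E
for a in "-330 0" "-325 0" "-260 0" ;do python3 g.py $a 34 0 20|tail -1;done
```

```text
corners [array([-255.4594,  -48.5707]), array([-383.8754,  -48.2065]), array([-382.8636,   71.9601]), array([-255.3616,   70.3826])]
module [-319.39     11.3914] yaw -0.007586590154712366
slide [0.6551 0.0617 0.2077] dr [-0.0001  0.001   0.0002] j [ 0.7816  0.5719 -0.4224  1.6416 -0.1094  1.1004  0.4285]
slide [0.7139 0.0618 0.2289] dr [-0.0001  0.001   0.0002] j [ 0.7816  0.5719 -0.4224  1.6416 -0.1094  1.1004  0.4285]
slide [1.4783 0.0623 0.5044] dr [-0.0001  0.001   0.0002] j [ 0.7816  0.5719 -0.4224  1.6416 -0.1094  1.1004  0.4285]
```

The module sits at y = +11 mm, so I'll recentre the pusher on it and then push slanted toward the rail axis.

Emit:
servo_tool:
  commands:
    - {"slide":[-0.1,0,-0.04],"dr":[0,0,0],"claw":1}
    - {"slide":[-0.1,-0.08,-0.04],"dr":[0,0,0],"claw":1}
    - {"slide":[-0.03,-0.08,-0.01],"dr":[0,0,0],"claw":1}
    - {"slide":[0.02,-0.08,0.005],"dr":[0,0,0],"claw":1}
    - {"slide":[0.07,-0.07,0.02],"dr":[0,0,0],"claw":1}
    - {"slide":[0.12,-0.06,0.04],"dr":[0,0,0],"claw":1}
    - {"slide":[0.17,-0.05,0.055],"dr":[0,0,0],"claw":1}
    - {"slide":[0.22,-0.04,0.07],"dr":[0,0,0],"claw":1}
    - {"slide":[0.27,-0.03,0.09],"dr":[0,0,0],"claw":1}
    - {"slide":[0.32,-0.02,0.105],"dr":[0,0,0],"claw":1}
    - {"slide":[0.37,-0.01,0.12],"dr":[0,0,0],"claw":1}
    - {"slide":[0.42,0,0.14],"dr":[0,0,0],"claw":1}
    - {"slide":[0.47,0.01,0.155],"dr":[0,0,0],"claw":1}
    - {"slide":[0.52,0.02,0.17],"dr":[0,0,0],"claw":1}
    - {"slide":[0.57,0.03,0.185],"dr":[0,0,0],"claw":1}
    - {"slide":[0.61,0.04,0.2],"dr":[0,0,0],"claw":1}
    - {"slide":[0.65,0.05,0.21],"dr":[0,0,0],"claw":1}
    - {"slide":[0.69,0.06,0.225],"dr":[0,0,0],"claw":1}
    - {"slide":[0.73,0.07,0.235],"dr":[0,0,0],"claw":1}

```text
t: 5.87
tool_pos: [552.9, -140.0, 40.9]
eef_rot: [0.708, 0.685, 0.124, -0.119]
force: [-0.7, -3.0, -2.6]
gripper_width: 86.8
grip_force: 1.4
```

```bash
cat > snap.py <<'E'
import sys; from workcell import r; import cv2
k=sys.argv[1]; p=r.snapshot('top'); cv2.imwrite(f'pics/top{k}.png',p)
im=cv2.convertScaleAbs(p[130:270,150:350],alpha=1.5)
cv2.imwrite(f'pics/crop{k}.png',cv2.resize(im,None,fx=4,fy=4,interpolation=cv2.INTER_CUBIC))
E
python3 snap.py 2; for a in "-280 0" "-260 0" ;do python3 g.py $a 34 0 20;done
```

```text
t 5.9167 tcp [ 553.1969 -139.0053   41.1508] tip spec [-322.8884   -0.9213] 34.025528249073304 yawrel 0.0008417623803611551 F [-1.1954 -2.1788 -1.3941] w 86.9275804613061
slide [ 0.5038 -0.0112  0.1825] dr [-0.      0.0009  0.0003] j [ 0.7173  0.5345 -0.4526  1.7003 -0.1242  1.0522  0.344 ]
t 5.9167 tcp [ 553.1969 -139.0053   41.1508] tip spec [-322.8884   -0.9213] 34.025528249073304 yawrel 0.0008417623803611551 F [-1.1954 -2.1788 -1.3941] w 86.9275804613061
slide [ 0.739  -0.011   0.2673] dr [-0.      0.0009  0.0003] j [ 0.7173  0.5345 -0.4526  1.7003 -0.1242  1.0522  0.344 ]
```

View pics/crop2.png

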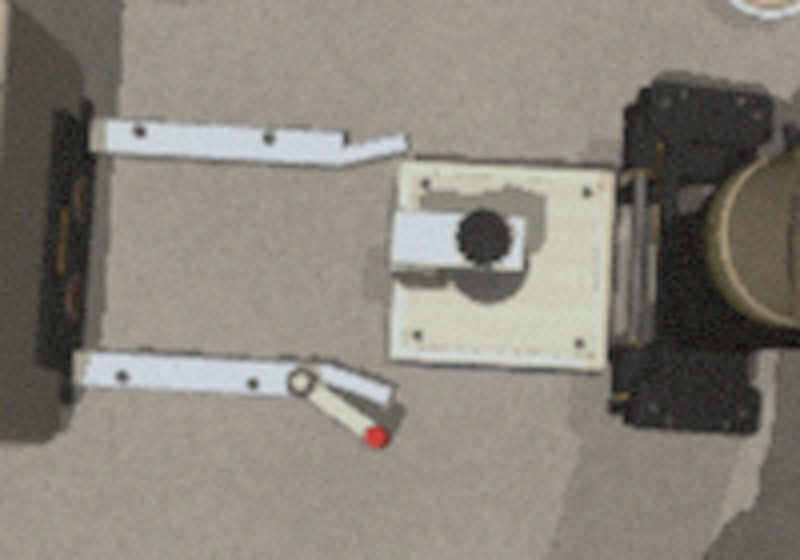

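The module is at the rail mouth, nearly centred: corners at crop (400,160), (614,170), (604,371) and (390,359).

```bash
python3 - <<'E'
from m import *
mod([(400,160),(614,170),(604,371),(390,359)],[150,130])
E
```

```text
corners [array([-194.5208,  -59.7756]), array([-322.3369,  -60.5855]), array([-322.3851,   59.7206]), array([-195.4737,   59.298 ])]
module [-258.6791   -0.3356] yaw 0.0015203779174381312
```

It's centred and square, so I'll push straight in.

Emit:
servo_tool:
  commands:
    - {"slide":[0.05,0,0.018],"dr":[0,0,0],"claw":1}
    - {"slide":[0.1,0,0.036],"dr":[0,0,0],"claw":1}
    - {"slide":[0.15,0,0.054],"dr":[0,0,0],"claw":1}
    - {"slide":[0.2,0,0.072],"dr":[0,0,0],"claw":1}
    - {"slide":[0.25,0,0.09],"dr":[0,0,0],"claw":1}
    - {"slide":[0.3,0,0.108],"dr":[0,0,0],"claw":1}
    - {"slide":[0.35,0,0.126],"dr":[0,0,0],"claw":1}
    - {"slide":[0.4,0,0.145],"dr":[0,0,0],"claw":1}
    - {"slide":[0.45,0,0.163],"dr":[0,0,0],"claw":1}
    - {"slide":[0.5,0,0.18],"dr":[0,0,0],"claw":1}
    - {"slide":[0.55,0,0.2],"dr":[0,0,0],"claw":1}
    - {"slide":[0.6,0,0.217],"dr":[0,0,0],"claw":1}
    - {"slide":[0.65,0,0.235],"dr":[0,0,0],"claw":1}
    - {"slide":[0.7,0,0.253],"dr":[0,0,0],"claw":1}
    - {"slide":[0.74,0,0.268],"dr":[0,0,0],"claw":1}

```text
t: 7.17
tool_pos: [555.0, -76.7, 40.9]
eef_rot: [0.708, 0.685, 0.124, -0.12]
force: [-0.4, -4.2, -0.4]
gripper_width: 87.0
grip_force: 2.0
```

```bash
python3 g.py -195 0 34 0 20
```

```text
t 7.1667 tcp [555.0403 -76.713   40.9094] tip spec [-260.5725   -0.658 ] 33.778624036549814 yawrel 0.0002940376228228736 F [-0.3576 -4.1705 -0.4233] w 86.98768644353812
slide [ 0.7716 -0.008   0.2755] dr [-0.      0.0011  0.0001] j [ 0.6498  0.5002 -0.4826  1.7588 -0.1375  0.999   0.2565]
```

Emit:
servo_tool:
  commands:
    - {"slide":[0.05,0,0.018],"dr":[0,0,0],"claw":1}
    - {"slide":[0.1,0,0.036],"dr":[0,0,0],"claw":1}
    - {"slide":[0.15,0,0.054],"dr":[0,0,0],"claw":1}
    - {"slide":[0.2,0,0.072],"dr":[0,0,0],"claw":1}
    - {"slide":[0.25,0,0.09],"dr":[0,0,0],"claw":1}
    - {"slide":[0.3,0,0.108],"dr":[0,0,0],"claw":1}
    - {"slide":[0.35,0,0.126],"dr":[0,0,0],"claw":1}
    - {"slide":[0.4,0,0.145],"dr":[0,0,0],"claw":1}
    - {"slide":[0.45,0,0.163],"dr":[0,0,0],"claw":1}
    - {"slide":[0.5,0,0.18],"dr":[0,0,0],"claw":1}
    - {"slide":[0.55,0,0.2],"dr":[0,0,0],"claw":1}
    - {"slide":[0.6,0,0.217],"dr":[0,0,0],"claw":1}
    - {"slide":[0.65,0,0.235],"dr":[0,0,0],"claw":1}
    - {"slide":[0.7,0,0.253],"dr":[0,0,0],"claw":1}
    - {"slide":[0.75,0,0.27],"dr":[0,0,0],"claw":1}
    - {"slide":[0.77,0,0.275],"dr":[0,0,0],"claw":1}

```text
t: 8.5
tool_pos: [557.1, -10.8, 41.0]
eef_rot: [0.708, 0.685, 0.124, -0.12]
force: [-0.4, -2.6, -0.8]
gripper_width: 87.0
grip_force: 1.7
```

```bash
python3 g.py -140 0 34 0 20
```

```text
t 8.5 tcp [557.0861 -10.8317  40.983 ] tip spec [-194.6573   -0.4599] 33.85675443958857 yawrel 0.0008117084729830637 F [-0.4243 -2.6244 -0.7557] w 87.03647564973943
slide [ 0.6429 -0.0053  0.2304] dr [-0.0002  0.001   0.0002] j [ 0.5685  0.4761 -0.5126  1.8007 -0.1459  0.9482  0.1558]
```

Emit:
servo_tool:
  commands:
    - {"slide":[0.05,0,0.018],"dr":[0,0,0],"claw":1}
    - {"slide":[0.1,0,0.036],"dr":[0,0,0],"claw":1}
    - {"slide":[0.15,0,0.054],"dr":[0,0,0],"claw":1}
    - {"slide":[0.2,0,0.072],"dr":[0,0,0],"claw":1}
    - {"slide":[0.25,0,0.09],"dr":[0,0,0],"claw":1}
    - {"slide":[0.3,0,0.108],"dr":[0,0,0],"claw":1}
    - {"slide":[0.35,0,0.126],"dr":[0,0,0],"claw":1}
    - {"slide":[0.4,0,0.145],"dr":[0,0,0],"claw":1}
    - {"slide":[0.45,0,0.163],"dr":[0,0,0],"claw":1}
    - {"slide":[0.5,0,0.18],"dr":[0,0,0],"claw":1}
    - {"slide":[0.55,0,0.2],"dr":[0,0,0],"claw":1}
    - {"slide":[0.6,0,0.217],"dr":[0,0,0],"claw":1}
    - {"slide":[0.62,0,0.224],"dr":[0,0,0],"claw":1}

```text
t: 9.58
tool_pos: [558.9, 41.8, 41.0]
eef_rot: [0.708, 0.685, 0.124, -0.12]
force: [-0.6, -3.3, -0.4]
gripper_width: 87.1
grip_force: 1.7
```

```bash
python3 g.py -130 0 34 0 20
```

```text
t 9.5833 tcp [558.9091  41.8167  41.0053] tip spec [-141.9779   -0.4998] 33.87806476386607 yawrel 0.0008035486060320451 F [-0.5843 -3.2726 -0.3781] w 87.06720678971546
slide [ 0.1409 -0.0063  0.0497] dr [-0.0001  0.001   0.0002] j [ 0.4953  0.4661 -0.5331  1.82   -0.1464  0.9101  0.0677]
```

Now the last 12 mm at 1.5–2 mm per row, watching the force.

Emit:
servo_tool:
  commands:
    - {"slide":[0.02,0,0.007],"dr":[0,0,0],"claw":1}
    - {"slide":[0.04,0,0.014],"dr":[0,0,0],"claw":1}
    - {"slide":[0.06,0,0.021],"dr":[0,0,0],"claw":1}
    - {"slide":[0.08,0,0.028],"dr":[0,0,0],"claw":1}
    - {"slide":[0.1,0,0.036],"dr":[0,0,0],"claw":1}
    - {"slide":[0.115,0,0.041],"dr":[0,0,0],"claw":1}
    - {"slide":[0.115,0,0.041],"dr":[0,0,0],"claw":1}

```text
t: 10.17
tool_pos: [559.3, 51.0, 41.0]
eef_rot: [0.708, 0.685, 0.124, -0.12]
force: [-0.2, -1.7, -0.3]
gripper_width: 87.1
grip_force: 1.3
```

Emit:
servo_tool:
  commands:
    - {"slide":[0.012,0,0.004],"dr":[0,0,0],"claw":1}
    - {"slide":[0.024,0,0.008],"dr":[0,0,0],"claw":1}
    - {"slide":[0.024,0,0.008],"dr":[0,0,0],"claw":1}

```text
t: 10.42
tool_pos: [559.4, 52.8, 41.0]
eef_rot: [0.708, 0.685, 0.124, -0.119]
force: [-0.3, -2.9, -0.8]
gripper_width: 86.8
grip_force: 1.5
```

```bash
python3 g.py -130 0 34 0 20
```

```text
t 10.4167 tcp [559.4023  52.7729  41.0356] tip spec [-131.0136   -0.6302] 33.904205266345734 yawrel 0.0001939051519512791 F [-0.3109 -2.9097 -0.8032] w 86.84325294236022
slide [ 0.0119 -0.0079  0.0036] dr [-0.      0.0011  0.0001] j [ 0.4788  0.4649 -0.5366  1.8224 -0.1454  0.9024  0.0478]
```

Not home yet by force, so I'll keep creeping 1 mm at a time.

Emit:
servo_tool:
  commands:
    - {"slide":[0.012,0,0.004],"dr":[0,0,0],"claw":1}
    - {"slide":[0.024,0,0.008],"dr":[0,0,0],"claw":1}
    - {"slide":[0.024,0,0.008],"dr":[0,0,0],"claw":1}

```text
t: 10.67
tool_pos: [559.4, 53.8, 41.0]
eef_rot: [0.709, 0.685, 0.123, -0.119]
force: [-0.4, -5.6, -0.8]
gripper_width: 87.0
grip_force: 3.0
```

Emit:
servo_tool:
  commands:
    - {"slide":[0.012,0,0.004],"dr":[0,0,0],"claw":1}
    - {"slide":[0.024,0,0.008],"dr":[0,0,0],"claw":1}
    - {"slide":[0.024,0,0.008],"dr":[0,0,0],"claw":1}

```text
t: 10.92
tool_pos: [559.5, 54.1, 40.9]
eef_rot: [0.709, 0.684, 0.123, -0.119]
force: [-2.7, -12.3, 2.4]
gripper_width: 87.2
grip_force: 5.9
```

The force rose to 12 N with no further advance, so the module is home at x ≈ -65. I'll hold briefly, then back off.

Emit:
servo_tool:
  commands:
    - {"slide":[0,0,0],"dr":[0,0,0],"claw":1}
    - {"slide":[0,0,0],"dr":[0,0,0],"claw":1}
    - {"slide":[0,0,0],"dr":[0,0,0],"claw":1}
    - {"slide":[-0.03,0,-0.01],"dr":[0,0,0],"claw":1}
    - {"slide":[-0.2,0,-0.07],"dr":[0,0,0],"claw":1}
    - {"slide":[-0.5,0,-0.18],"dr":[0,0,0],"claw":1}
    - {"slide":[-0.94,0,-0.34],"dr":[0,0,0],"claw":1}
    - {"slide":[-0.94,0,-0.34],"dr":[0,0,0],"claw":1}
    - {"slide":[-0.94,0,-0.34],"dr":[0,0,0],"claw":1}

```text
t: 11.67
tool_pos: [557.1, -25.0, 41.2]
eef_rot: [0.709, 0.683, 0.124, -0.119]
force: [0.3, 0.2, 0.4]
gripper_width: 86.8
grip_force: 0.0
```

Emit:
servo_tool:
  commands:
    - {"slide":[0.15,0,-0.41],"dr":[0,0,0],"claw":0}
    - {"slide":[0.3,0,-0.82],"dr":[0,0,0],"claw":0}
    - {"slide":[0.3,-0.4,-0.82],"dr":[0,0,0],"claw":0}
    - {"slide":[0.3,-0.9,-0.82],"dr":[0,0,0],"claw":0}
    - {"slide":[0.3,-0.9,-0.82],"dr":[0,0,0],"claw":0}
    - {"slide":[0.3,-0.9,-0.82],"dr":[0,0,0],"claw":0}

```text
t: 12.17
tool_pos: [482.9, -19.1, 110.9]
eef_rot: [0.708, 0.685, 0.123, -0.12]
force: [0.3, -0.2, -0.1]
gripper_width: 55.0
grip_force: 0.0
```

```bash
python3 snap.py 3; python3 g.py -182 145 104 0 20; python3 g.py -182 145 46 0 20|tail -1; python3 - <<'E'
from g import *
f,L,k=measure(cv2.imread('pics/top3.png'),r.camera_params('top')); print(T(k))
E
```

```text
t 12.2167 tcp [484.7354 -19.3251 111.4539] tip spec [-205.6024   71.5607] 104.31940736553345 yawrel 0.0015513719956850025 F [-0.1313  0.327   0.0229] w 50.59804702079817
slide [ 0.2771 -0.9178  0.1039] dr [0.0001 0.0012 0.0005] j [ 0.6813  0.2396 -0.5507  1.9267 -0.2513  1.0611  0.2374]
slide [ 0.0317 -0.9182  0.7861] dr [0.0001 0.0012 0.0005] j [ 0.6813  0.2396 -0.5507  1.9267 -0.2513  1.0611  0.2374]
far [  0.005    1.     629.847  122.1398] width px 11.0
near [  0.0056   1.     498.4613 125.5272] width px 15.5
knob [452.3376  10.274   60.    ] 296
[-189.7811  104.9311]
```

View pics/crop3.png

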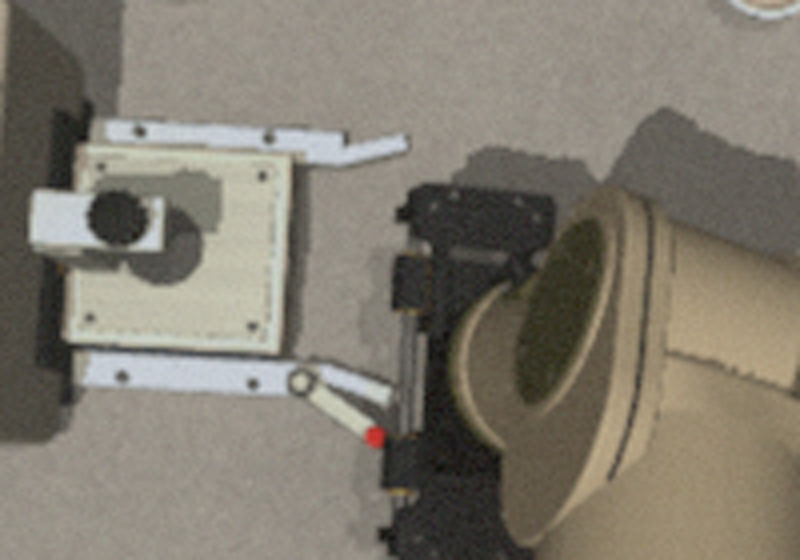

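The module is between the rails with corners at about (76,145), (293,157), (284,354) and (66,342). The knob is still at (376,437), and the gripper hangs above and to its right.

```bash
python3 - <<'E'
from m import *
mod([(77,145),(293,156),(284,355),(66,342)],[150,130])
E
```

```text
corners [array([ -1.7756, -58.4981]), array([-130.6835,  -58.7697]), array([-132.7082,   60.2399]), array([-3.5076, 59.3502])]
module [-67.1687   0.5806] yaw -0.002394526119706678
```

Emit:
servo_tool:
  commands:
    - {"slide":[0,-0.45,0],"dr":[0,0,0],"claw":0}
    - {"slide":[0.1,-0.91,0.04],"dr":[0,0,0],"claw":0}
    - {"slide":[0.28,-0.91,0.1],"dr":[0,0,0],"claw":0}
    - {"slide":[0.28,-0.91,0.1],"dr":[0,0,0],"claw":0}
    - {"slide":[0.28,-0.91,0.1],"dr":[0,0,0],"claw":0}

```text
t: 12.63
tool_pos: [414.3, 6.6, 111.8]
eef_rot: [0.707, 0.686, 0.124, -0.119]
force: [0.3, -0.2, -0.1]
gripper_width: 17.6
grip_force: 0.0
```

```bash
python3 g.py -182 145 46 0 20
```

```text
t 12.6333 tcp [414.2855   6.5596 111.8492] tip spec [-182.1193  142.8494] 104.71615264033784 yawrel 0.003028796242669607 F [ 0.266  -0.2354 -0.1238] w 17.554588046352148
slide [-0.2476 -0.0286  0.6915] dr [0.0004 0.0011 0.0009] j [ 0.7267  0.0695 -0.5835  2.102  -0.3542  1.0476  0.3008]
```

Emit:
servo_tool:
  commands:
    - {"slide":[-0.12,-0.02,0.35],"dr":[0,0,0],"claw":0}
    - {"slide":[-0.25,-0.02,0.69],"dr":[0,0,0],"claw":0}
    - {"slide":[-0.25,-0.02,0.69],"dr":[0,0,0],"claw":0}
    - {"slide":[-0.25,-0.02,0.69],"dr":[0,0,0],"claw":0}

```text
t: 12.97
tool_pos: [411.7, 6.2, 52.3]
eef_rot: [0.708, 0.685, 0.124, -0.121]
force: [0.1, 0.4, 0.8]
gripper_width: 1.1
grip_force: 0.0
```

```bash
python3 g.py -184 95.5 46 0 20;python3 g.py -182 55 46 0 20|tail -1
```

```text
t 12.9667 tcp [411.6522   6.1522  52.3472] tip spec [-182.5976  145.4731] 45.24628118924821 yawrel -0.0002899713182649144 F [0.0892 0.4384 0.7611] w 1.0926830921843826
slide [-0.0132  0.6244 -0.016 ] dr [-0.0006  0.0003 -0.0001] j [ 0.7113  0.1758 -0.5815  2.1519 -0.3194  0.9059  0.3073]
slide [ 0.0104  1.1306 -0.0085] dr [-0.0006  0.0003 -0.0001] j [ 0.7113  0.1758 -0.5815  2.1519 -0.3194  0.9059  0.3073]
```

Emit:
servo_tool:
  commands:
    - {"slide":[0,0.1,0],"dr":[0,0,0],"claw":0}
    - {"slide":[-0.01,0.2,0],"dr":[0,0,0],"claw":0}
    - {"slide":[-0.02,0.26,-0.01],"dr":[0,0,0],"claw":0}
    - {"slide":[-0.03,0.32,-0.01],"dr":[0,0,0],"claw":0}
    - {"slide":[-0.04,0.38,-0.02],"dr":[0,0,0],"claw":0}
    - {"slide":[-0.05,0.44,-0.02],"dr":[0,0,0],"claw":0}
    - {"slide":[-0.06,0.5,-0.02],"dr":[0,0,0],"claw":0}
    - {"slide":[-0.07,0.56,-0.03],"dr":[0,0,0],"claw":0}
    - {"slide":[-0.07,0.62,-0.03],"dr":[0,0,0],"claw":0}

```text
t: 13.72
tool_pos: [461.1, -2.4, 52.8]
eef_rot: [0.708, 0.685, 0.124, -0.119]
force: [-2.2, -1.0, -0.3]
gripper_width: 0.6
grip_force: 0.6
```

```bash
cat > k.py <<'E'
from g import *
im=r.snapshot('top'); hsv=cv2.cvtColor(cv2.convertScaleAbs(im,alpha=1.5),cv2.COLOR_BGR2HSV)
red=cv2.inRange(hsv,(0,150,80),(8,255,255))|cv2.inRange(hsv,(172,150,80),(180,255,255))
red[:170]=0; red[260:]=0; red[:,:190]=0; red[:,270:]=0
ys,xs=np.nonzero(red)
if len(xs):
    q=T(ray(r.camera_params('top'),[xs.mean(),ys.mean()],60)[0]); a=np.arctan2(q[1]-74,q[0]+141)%(2*np.pi)
    print('knob',q,len(xs),'lever',a-np.radians(145))
E
python3 k.py; python3 g.py -192 55 46 0 20
```

```text
t 13.7667 tcp [462.0493  -2.2732  52.9953] tip spec [-189.3276   94.788 ] 45.86340355631258 yawrel -6.798076419234356e-05 F [ 0.2293 -0.347  -0.0724] w 0.6494192080682468
slide [-0.0313  0.4975 -0.012 ] dr [ 0.0003  0.0011 -0.    ] j [ 0.669   0.2783 -0.562   2.0335 -0.2497  0.9164  0.2452]
```

Emit:
servo_tool:
  commands:
    - {"slide":[0,0.06,0],"dr":[0,0,0],"claw":0}
    - {"slide":[0,0.12,0],"dr":[0,0,0],"claw":0}
    - {"slide":[0,0.18,0],"dr":[0,0,0],"claw":0}
    - {"slide":[0,0.24,0],"dr":[0,0,0],"claw":0}
    - {"slide":[0,0.3,0],"dr":[0,0,0],"claw":0}
    - {"slide":[0,0.36,0],"dr":[0,0,0],"claw":0}
    - {"slide":[0,0.42,0],"dr":[0,0,0],"claw":0}
    - {"slide":[0,0.48,0],"dr":[0,0,0],"claw":0}
    - {"slide":[0,0.52,0],"dr":[0,0,0],"claw":0}

```text
t: 14.52
tool_pos: [502.8, -3.4, 52.8]
eef_rot: [0.708, 0.685, 0.124, -0.12]
force: [-1.8, -0.1, -0.4]
gripper_width: 0.3
grip_force: 0.6
```

```bash
python3 k.py; python3 g.py -200 53 46 0 20; python3 g.py -205 22 46 0 20|tail -1
```

```text
t 14.5667 tcp [503.3118  -3.5649  52.8935] tip spec [-189.2205   53.5117] 45.76119016407964 yawrel 0.00022333262114582197 F [ 0.6875  1.1302 -1.1924] w 0.44925193047634554
slide [-0.1263  0.0065 -0.048 ] dr [0.0002 0.0011 0.0001] j [ 0.624   0.358  -0.5448  1.9341 -0.2023  0.9324  0.1954]
slide [-0.1851  0.394  -0.0689] dr [0.0002 0.0011 0.0001] j [ 0.624   0.358  -0.5448  1.9341 -0.2023  0.9324  0.1954]
```

Emit:
servo_tool:
  commands:
    - {"slide":[-0.19,0,-0.07],"dr":[0,0,0],"claw":0}
    - {"slide":[-0.19,0.17,-0.07],"dr":[0,0,0],"claw":0}
    - {"slide":[-0.19,0.34,-0.07],"dr":[0,0,0],"claw":0}
    - {"slide":[-0.19,0.34,-0.07],"dr":[0,0,0],"claw":0}

```text
t: 14.9
tool_pos: [531.3, -21.2, 53.4]
eef_rot: [0.709, 0.684, 0.125, -0.118]
force: [-0.2, 1.2, 0.1]
gripper_width: 0.6
grip_force: 0.0
```

```bash
python3 k.py; python3 g.py -150 26 46 0 20; python3 g.py -190 26 46 0 20|tail -1
```

```text
knob [-187.0656   39.596 ] 21 lever 1.2523465427659586
t 14.95 tcp [529.8964 -20.7112  53.1124] tip spec [-205.4542   26.355 ] 45.98310528677858 yawrel 0.00024046820377643385 F [-0.6534  1.1693 -0.57  ] w 0.7702135537034478
slide [0.6518 0.0044 0.2351] dr [0.0004 0.0011 0.0001] j [ 0.6161  0.4123 -0.5238  1.8588 -0.1744  0.9593  0.1953]
slide [0.1814 0.0045 0.0657] dr [0.0004 0.0011 0.0001] j [ 0.6161  0.4123 -0.5238  1.8588 -0.1744  0.9593  0.1953]
```

Emit:
servo_tool:
  commands:
    - {"slide":[0,-0.05,0],"dr":[0,0,0],"claw":0}
    - {"slide":[0.06,-0.05,0.02],"dr":[0,0,0],"claw":0}
    - {"slide":[0.12,-0.05,0.043],"dr":[0,0,0],"claw":0}
    - {"slide":[0.18,-0.05,0.065],"dr":[0,0,0],"claw":0}
    - {"slide":[0.24,-0.04,0.087],"dr":[0,0,0],"claw":0}
    - {"slide":[0.3,-0.02,0.108],"dr":[0,0,0],"claw":0}
    - {"slide":[0.36,0,0.13],"dr":[0,0,0],"claw":0}
    - {"slide":[0.42,0.03,0.152],"dr":[0,0,0],"claw":0}
    - {"slide":[0.48,0.06,0.173],"dr":[0,0,0],"claw":0}
    - {"slide":[0.54,0.08,0.195],"dr":[0,0,0],"claw":0}
    - {"slide":[0.6,0.09,0.217],"dr":[0,0,0],"claw":0}
    - {"slide":[0.64,0.1,0.231],"dr":[0,0,0],"claw":0}

```text
t: 15.95
tool_pos: [538.6, 34.7, 53.0]
eef_rot: [0.708, 0.685, 0.124, -0.12]
force: [1.5, -1.4, 0.9]
gripper_width: 0.8
grip_force: 0.9
```

```bash
python3 k.py; python3 g.py -147 18 46 0 20
```

```text
knob [-141.5232   14.5087] 13 lever 2.1728671983148726
t 16.0 tcp [538.5984  35.267   52.979 ] tip spec [-149.21     19.5896] 45.85545205579785 yawrel 0.0015929061332931038 F [ 1.6308 -1.049  -0.0093] w 0.7600891579934984
slide [0.0262 0.0196 0.008 ] dr [-0.0003  0.0009  0.0005] j [ 0.5323  0.4138 -0.5479  1.8629 -0.1697  0.924   0.0935]
```

Emit:
servo_tool:
  commands:
    - {"slide":[0.012,0,0.004],"dr":[0,0,0],"claw":0}
    - {"slide":[0.024,0,0.009],"dr":[0,0,0],"claw":0}
    - {"slide":[0.036,0,0.013],"dr":[0,0,0],"claw":0}
    - {"slide":[0.036,0,0.013],"dr":[0,0,0],"claw":0}

```text
t: 16.33
tool_pos: [538.7, 36.7, 52.8]
eef_rot: [0.708, 0.685, 0.124, -0.12]
force: [1.7, -0.9, 0.5]
gripper_width: 0.4
grip_force: 0.5
```

Emit:
servo_tool:
  commands:
    - {"slide":[0.012,0,0.004],"dr":[0,0,0],"claw":0}
    - {"slide":[0.024,0,0.009],"dr":[0,0,0],"claw":0}
    - {"slide":[0.024,0,0.009],"dr":[0,0,0],"claw":0}

```text
t: 16.58
tool_pos: [539.0, 38.1, 52.8]
eef_rot: [0.708, 0.685, 0.123, -0.119]
force: [0.8, -2.8, 0.4]
gripper_width: 0.4
grip_force: 1.6
```

```bash
python3 k.py; python3 g.py -147 18 46 0 20
```

```text
knob [-137.8249   14.2674] 10 lever 2.2347661013447326
t 16.6333 tcp [538.991   38.1221  52.8441] tip spec [-146.352    19.2646] 45.70509114294123 yawrel -0.0003727922576695075 F [ 0.5237 -3.2413  0.6759] w 0.48692984380961296
slide [-0.0069  0.0159 -0.0057] dr [ 0.0001  0.0013 -0.0001] j [ 0.5269  0.413  -0.5484  1.8641 -0.1689  0.9205  0.0856]
```

One more gentle 2 mm press to confirm the stop, then back away and up.

Emit:
servo_tool:
  commands:
    - {"slide":[0.012,0,0.004],"dr":[0,0,0],"claw":0}
    - {"slide":[0.024,0,0.009],"dr":[0,0,0],"claw":0}
    - {"slide":[0.024,0,0.009],"dr":[0,0,0],"claw":0}

```text
t: 16.88
tool_pos: [539.1, 38.7, 52.7]
eef_rot: [0.709, 0.684, 0.123, -0.119]
force: [-0.3, -9.5, 2.6]
gripper_width: 0.2
grip_force: 4.3
```

Emit:
servo_tool:
  commands:
    - {"slide":[-0.05,0,-0.02],"dr":[0,0,0],"claw":0}
    - {"slide":[-0.3,0,-0.11],"dr":[0,0,0],"claw":0}
    - {"slide":[-0.8,0,-0.29],"dr":[0,0,0],"claw":0}
    - {"slide":[-0.99,0,-0.36],"dr":[0,0,0],"claw":0}
    - {"slide":[-0.99,0,-0.36],"dr":[0,0,0],"claw":0}

```text
t: 17.3
tool_pos: [535.9, -48.5, 52.6]
eef_rot: [0.71, 0.683, 0.123, -0.119]
force: [-0.2, -0.8, -0.9]
gripper_width: 0.5
grip_force: 0.0
```

Emit:
servo_tool:
  commands:
    - {"slide":[-0.3,0,-0.4],"dr":[0,0,0],"claw":0}
    - {"slide":[-0.7,0,-0.9],"dr":[0,0,0],"claw":0}
    - {"slide":[-0.8,0,-1],"dr":[0,0,0],"claw":0}
    - {"slide":[-0.8,0,-1],"dr":[0,0,0],"claw":0}
    - {"slide":[-0.8,0,-1],"dr":[0,0,0],"claw":0}
    - {"slide":[-0.8,0,-1],"dr":[0,0,0],"claw":0}

```text
t: 17.8
tool_pos: [532.9, -128.9, 106.2]
eef_rot: [0.708, 0.685, 0.124, -0.12]
force: [-0.4, 0.3, -0.5]
gripper_width: 0.4
grip_force: 0.0
```

```bash
python3 k.py; python3 g.py -147 18 46 0 20|head -1; python3 - <<'E'
import cv2; from workcell import r
t=r.snapshot('top'); s=r.snapshot('scene')
a=cv2.resize(cv2.convertScaleAbs(t[140:250,150:350],alpha=1.5),(800,440),interpolation=cv2.INTER_CUBIC)
cv2.imwrite('pics/top9.png',t)
a=cv2.resize(a,(500,275)); b=cv2.resize(s,(380,285))
import numpy as np
o=np.zeros((600,800,3),np.uint8); o[:275,:500]=a; o[300:585,:380]=b; o[300:585,400:780]=cv2.resize(t,(380,285)); cv2.imwrite('pics/end.png',o)
E
```

```text
knob [-140.6673   16.4653] 21 lever 2.187444576260957
t 17.85 tcp [ 532.7919 -128.5741  106.0588] tip spec [-313.1472   19.8581] 98.94711320514593 yawrel 0.0020487291987074663 F [-0.5453 -0.1727 -0.3717] w 0.26268755809188377
```

View pics/end.png

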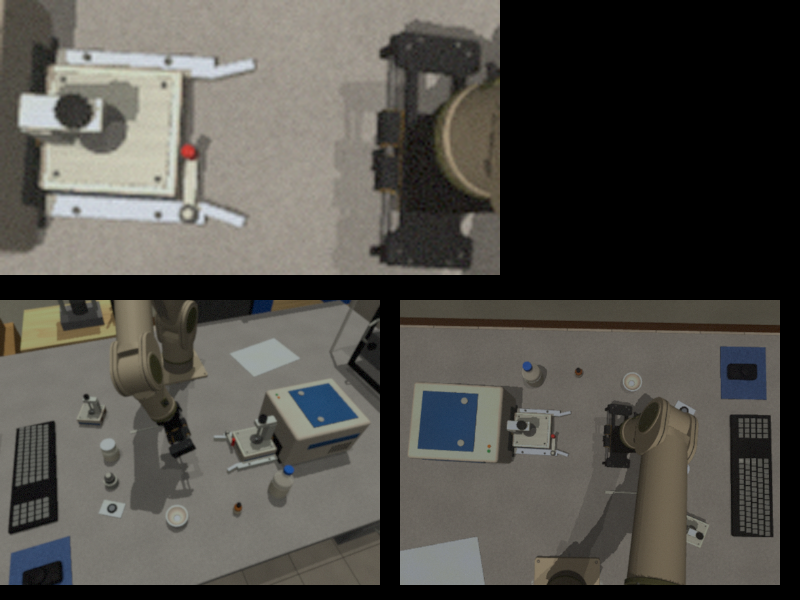

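The module is home and the lever lies across its front (knob at (188,152), about 2.18 rad). The bystanders are where they were, and the gripper is clear of everything.

```bash
python3 -c "
from workcell import r; print(r.job_done())"
```

```text
the job is handed in; nothing more can be done
None
```

I pushed the module home against the docking face and swung the locking lever across its front to its stop (about 2.18 rad by camera). The bystanders look unmoved, and I handed the job in at about 18 s; it returned no verdict.

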